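# Store a dried sample board in the stacking box under its weight

## Robot

A 6-joint arm with a two-finger parallel gripper is mounted at the origin on a cart in front of the work surface, level with it; the furniture and walls round the work are solid. World frame = base frame: x ahead of the robot, y to its left, z up, the work surface at z = 0. Lengths are in m, angles in rad, forces in N, time in s.
With the tool pointing down it reaches from about 0.2 to 0.875 m from the base axis. Payload 3.4 kg.
Tool frame: the origin (TCP) lies between the finger pads; the fingertips stand 25 mm ahead of it and the grasp point (between the pads) lies 6 mm ahead of it (r.nose_length is the z of the fingertips in the tool frame, in m); z points along the fingers, y is the line along which they close (so a half turn about z gives the same grasp; the last joint's range is limited). The gripper opens to 94 mm and grips with 3 to 60 N. Pads are 16 mm wide; open, the fingers measure 119 mm over their backs; the gripper's body (75 mm by 177 mm) begins 78 mm behind the grasp point.
Start: joints at [-0.121, 0.276, 1.505, -0, 1.361, -0.121], TCP at [0.575, -0, 0.201] pointing down, gripper open.
Joint ranges: [-2.89, 2.89], [-0.75, 2.08], [0.22, 2.7], [-1.18, 4.32], [0.11, 2.71], [-2.7, 2.7]. Speed limits (rad/s): [2.57, 2.57, 3.14, 3.14, 3.14, 3.14].

## Interface

Orientations are given as a unit quaternion [w, x, y, z].
In Python, from plant import r, gripper_to, inverse_kinematics, vision, models, telemetry gives the robot as it stands. Calls block until the motion is done:
- r.move_to(position, orientation): joint-space move of the TCP to a pose.
- r.move_l(position, rot=None, vel=0.15, guard=None): straight line of the TCP; rot=None keeps the orientation; vel is the mean speed in m/s. With guard (N) it stops when the force on the tool has changed by that much, and returns True; else False.
- r.movej(angles): joint-space move.
- gripper_to(opening, f_grip=None): finger opening in m; f_grip is the grip in N (None keeps the last); returns when the fingers have stopped.
- r.hold(seconds).
- inverse_kinematics(position, orientation): joint angles nearest the present ones, or None.
- vision.snapshot(name): name is "scene" or "side" or "wrist"; returns the picture (400x640x3 uint8, red, green, blue); there is no depth.
- vision.get_calibration(name): a dict with "fx", "fy", "cx", "cy" (pixels), "position" and "orientation" of the camera in the world. Camera axes: x right, y down, z forward; pixel columns grow to the right and rows downward; lengths in m; the calibration is good to about 2 mm. A picture is of the moment at which its call begins: read the wrist's pose just before it. get_calibration takes no time and is no camera call; for the wrist camera it gives the pose at the moment of the call.
A pose or a line that the arm cannot do raises r.PlanningError and nothing moves.
- r.sign_off(): hands the job in; it is judged then, once.
Trained networks look in the newest picture that a camera, given by its name, has taken for a name from the list of things; names that differ only in an ending like _2 or _b are one class to them, and where a whole thing is asked for, a point or a joint stands for the part that bears it (a point fixed in the world has none). Each returns a list of dicts, best first, with "score" (0 to 1); they miss things now and then, are a little off and sometimes report something else, mostly with a low value. They report only what shows in the picture. A call takes as long as a camera call. They do not tell look-alikes from the thing itself.
- models.boxes_of(thing, camera): "at" ([x, y, z] in m, in world coordinates, good to about 4 mm: the middle of the surface that is visible of it).
- models.regions_of(thing, camera): "pixels" (400x640 bool, what is visible of it).
- models.mark_of(thing, camera): "at" ([x, y, z] in m, in world coordinates, good to about 4 mm: a listed point, or the origin of a listed thing).
Readings, each from a call of its own:
- telemetry.current_t(): time.
- telemetry.current_joints(): joint angles.
- telemetry.current_dq(): joint speeds.
- telemetry.current_joint_efforts(): joint torques, N m.
- telemetry.current_ee_pos(): TCP position.
- telemetry.current_tool_rot(): TCP orientation.
- telemetry.current_wrist_force(): force on the tool from outside, world axes, zero at the start.
- telemetry.current_torque(): the same for the moment, N m.
- telemetry.current_opening(): finger opening in m.
- telemetry.current_finger_force(): force on a finger pad.
Only numpy, scipy, OpenCV 4.12 (cv2) and the standard library are available. Lean on these libraries where they do the work, as an engineer would, in place of code of your own. Each camera call takes 0.05 s, during which the arm holds its last target. There are 200 camera calls.

## Task

Draw the dry sample board out of the drying rack by its overhanging end, lay it flat on the bench and let go, then take it again by the middle and lower it through the finger notches into the plywood stacking box, feeling for the top of the pile: do not let go before the board touches it, and never let it fall or ram it down. Then set the steel pressing weight gently on the board, inside the box and lengthwise with it, without dropping it, so that the boards stay flat; leave the other things on the bench where they are.

Things in the scene. Friction and masses are not known exactly. Their poses are not given: they have to be found in the camera images.
- board: dry sample board, flat wood-fibre 150 (own x) x 60 (own y) x 12 mm, grey coated face up, about 85 g; origin: centre of its underside. Starts lying in the rack, length along the rack's x, its -x end overhanging the rack's front by 58 to 72 mm, 24 mm above the bench. Gripped from above across its sides (60 mm).
- rack: low sheet-aluminium drying rack, fixed: 160 (x) x 170 (y) x 59 mm high; origin: centre of its underside; front open to its -x, where boards are drawn out. Bay floors 24 mm above the bench; bays 80 mm wide, 32 mm high, centred on its y = -42 mm (the board's) and +42 mm (a white board, fixed, pushed right in: leave it).
- box: open plywood box, fixed. Inside 156 (own x) x 66 mm (own y); walls 6 thick, 50 mm high; origin: centre of its underside, on the bench. Mid long sides: finger notches 66 mm wide, open at the top, sill 8 mm up; a held board goes in only with the fingers there. Inside, a rigid level pile of like boards, its top at an unknown height 14 to 34 mm above the bench.
- weight: flat steel pressing weight, loose on the bench, about 0.7 kg: plate 130 (own x) x 52 (own y) x 14 mm, with a bar handle on two posts above it; origin: centre of its underside. The bar is 74 mm long (x), 12 mm thick (y), from 34 to 46 mm above the origin.
- tape_roll: bystander, loose: roll of masking tape lying flat, 98 mm across, 24 mm high; origin at the centre of its underside
- sample_cup: bystander, loose: small clear plastic cup, 56 mm across, 51 mm high; origin at the centre of its underside
- brush: bystander, loose: flat paint brush lying down, 34 x 208 x 14 mm; origin at the centre of its underside
- dropper_bottle: bystander, loose: small brown dropper bottle, 37 mm across, 117 mm high; origin at the centre of its underside
- spanner: bystander, loose: flat double-ended spanner, 27 x 170 x 8 mm; origin at the centre of its underside
Mind the look-alikes: they are no part of the job. Of the things like the board, leave any that is purple; of the rest the larger one is meant.

How it is judged:
By the outcome, as a careful person would: the job done as asked, in the order asked, and still so for the second after the job is handed in, with the robot touching nothing.
It also fails if it takes over 61 s, if anything falls off the work surface, if the arm or the gripper's body presses on something with over 40 N, if the wrist force passes 120 N, or if a joint passes its speed limit or range.

## Working session

There is one attempt and no reset: what is moved stays moved. The work goes in short steps, each a Python script; the robot and the scene stay as the last script left them, time stands still between calls to the robot, and variables do not carry over. Pictures are saved under pics/ and viewed, at most 10 in all, crops included, and the job is handed in when it is done.

```bash
ls; mkdir -p pics
python3 - <<'E'
from plant import r, vision, models, telemetry
import cv2, numpy as np
for c in ["scene","side"]:
    im=vision.snapshot(c); cv2.imwrite(f"pics/{c}0.png",im[:,:,::-1])
    k=vision.get_calibration(c); print(c,{a:np.round(b,3).tolist() for a,b in k.items()})
    for t in ["board","rack","box","weight"]:
        for d in models.mark_of(t,c)[:4]: print(c,t,np.round(d["at"],3),round(d["score"],2))
print(telemetry.current_t())
E
```

```text
pics
scene {'fx': 450.278, 'fy': 450.278, 'cx': 319.042, 'cy': 201.591, 'position': [-0.287, -0.48, 0.87], 'orientation': [-0.338, 0.793, -0.463, 0.208]}
scene board [ 0.552 -0.154 -0.   ] 0.97
scene board [0.576 0.217 0.024] 0.8
scene board [0.375 0.018 0.   ] 0.79
scene board [ 0.425 -0.426  0.004] 0.38
scene rack [0.612 0.297 0.   ] 0.55
scene box [ 0.515 -0.294 -0.001] 0.9
scene weight [ 0.568 -0.014  0.   ] 0.71
side {'fx': 383.907, 'fy': 383.907, 'cx': 321.47, 'cy': 204.363, 'position': [0.093, -1.06, 0.683], 'orientation': [-0.486, 0.851, -0.173, 0.094]}
side board [ 0.555 -0.152 -0.002] 0.67
side board [0.375 0.017 0.001] 0.62
side board [0.578 0.215 0.027] 0.5
side rack [ 0.613  0.297 -0.   ] 0.9
side rack [ 0.409 -0.109 -0.004] 0.34
side box [ 0.514 -0.293  0.001] 0.61
side weight [ 0.572 -0.022 -0.001] 0.84
0.5
```

View pics/scene0.png

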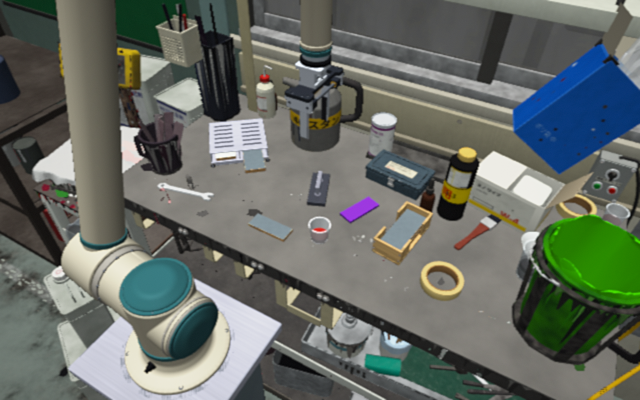

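View pics/side0.png

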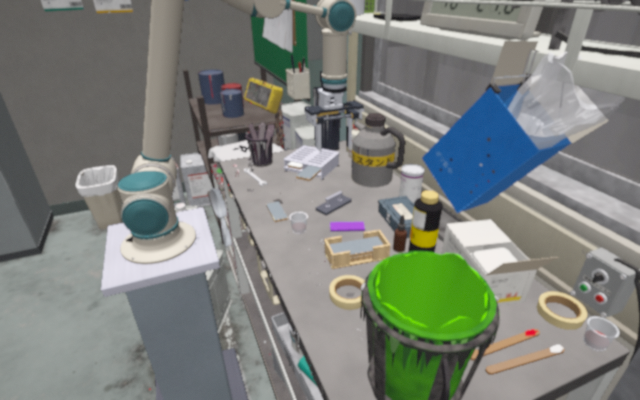

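The scene view shows the rack at about (240,140), with the grey board sticking out of its front at (255,160). On the bench are a loose grey look-alike (270,226), a purple one (360,208), the weight (318,188), the box (402,232) and the cup (319,228). I'll measure from nearer with the wrist camera.

```bash
cat > h.py <<'E'
from plant import r, gripper_to, inverse_kinematics, vision, models, telemetry
import cv2, numpy as np
from scipy.spatial.transform import Rotation as R
def cal(c):
    k=vision.get_calibration(c); q=np.array(k["orientation"])
    return k, R.from_quat(q[[1,2,3,0]]).as_matrix(), np.array(k["position"])
def back(px,z,C):
    k,M,p=C; px=np.asarray(px,float).reshape(-1,2)
    d=np.c_[(px[:,0]-k["cx"])/k["fx"],(px[:,1]-k["cy"])/k["fy"],np.ones(len(px))]@M.T
    return p+d*((z-p[2])/d[:,2])[:,None]
def down(yaw):
    "tool pointing down, tool y (closing line) along world direction yaw"
    y=np.array([np.cos(yaw),np.sin(yaw),0]); z=np.array([0,0,-1.]); x=np.cross(y,z)
    q=R.from_matrix(np.c_[x,y,z]).as_quat(); return [q[3],q[0],q[1],q[2]]
def rect(mask,z,C):
    cs,_=cv2.findContours(mask.astype(np.uint8),cv2.RETR_EXTERNAL,cv2.CHAIN_APPROX_NONE)
    c=max(cs,key=cv2.contourArea)[:,0]
    P=back(c,z,C)[:,:2]; (cx,cy),(w,h),a=cv2.minAreaRect((P*1000).astype(np.float32))
    if w<h: w,h,a=h,w,a+90
    a=(a+90)%180-90
    return [round(float(v),1) for v in (cx,cy,w,h,a)]
E
python3 - <<'E'
from h import *
im=vision.snapshot("scene"); C=cal("scene")
for t,z in [("board",.012),("box",.05),("weight",.014),("rack",.059)]:
    for d in models.regions_of(t,"scene")[:4]: print(t,round(d["score"],2),rect(d["pixels"],z,C))
k,M,p=cal("wrist"); print(telemetry.current_ee_pos(),telemetry.current_tool_rot(),p,M.round(2).tolist(),k["fx"])
r.move_to([0.50,0.16,0.27],telemetry.current_tool_rot())
im=vision.snapshot("wrist"); cv2.imwrite("pics/w1.png",im[:,:,::-1]); C=cal("wrist")
for t,z in [("board",.036),("weight",.014),("rack",.059)]:
    for d in models.regions_of(t,"wrist")[:4]: print(t,round(d["score"],2),rect(d["pixels"],z,C))
print(telemetry.current_t())
E
```

```text
board 0.8 [369.7, 13.1, 120.0, 53.1, 88.0]
board 0.79 [578.8, 210.7, 110.6, 58.7, 41.5]
board 0.69 [547.0, -160.9, 111.8, 45.8, -21.7]
weight 0.91 [566.9, -24.8, 152.6, 58.3, 24.5]
rack 0.69 [589.1, 272.0, 231.9, 170.3, 39.0]
[ 5.75062799e-01 -2.74565345e-06  2.01413754e-01] [6.52369467e-05 7.07087642e-01 7.07125916e-01 4.38111828e-05] [0.57415418 0.07982626 0.38477259] [[1.0, 0.0, 0.0], [0.0, -0.96, -0.27], [0.0, 0.27, -0.96]] 353.49400415381876
board 0.71 [549.6, 191.5, 72.8, 63.4, 40.0]
board 0.67 [382.5, 34.5, 108.0, 43.4, 88.9]
board 0.63 [553.7, -148.7, 86.1, 30.9, -5.1]
weight 0.65 [565.9, -15.1, 127.1, 57.5, 22.4]
rack 0.82 [608.9, 294.4, 170.1, 164.5, -49.8]
1.7333
```

View pics/w1.png

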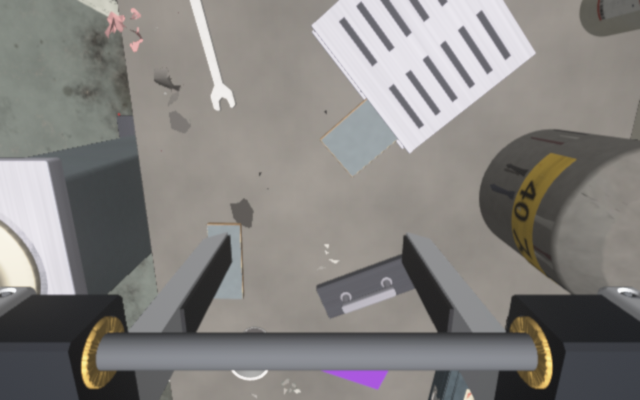

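Wrist view: the board overhangs the rack at (358,137). The rack's edge is at 40°, the weight is at (368,287) and the spanner is at (210,60). The rack and board measurements agree to about 1 mm, so I'll draw the board out.

Run:
```python
from h import *
a=np.radians(40.1); u=np.array([np.cos(a),np.sin(a),0]); f=np.array([.5746,.2108,0])+np.array([-.643,.766,0])*.0007
q=down(a-np.pi/2); g=f-u*.028
T=telemetry
try:
    gripper_to(.094)
    r.move_to((g+[0,0,.15]).tolist(),q)
    im=vision.snapshot("wrist"); cv2.imwrite("pics/w2.png",im[:,:,::-1]); C=cal("wrist")
    for d in models.regions_of("board","wrist")[:2]: print(rect(d["pixels"],.036,C))
    print("stop", r.move_l((g+[0,0,.0500]).tolist(),vel=.12,guard=8))
    gripper_to(.05,30); print(T.current_opening(),T.current_finger_force(),T.current_ee_pos(),T.current_wrist_force())
    p=np.array(T.current_ee_pos())-u*.105
    print("pull", r.move_l(p.tolist(),vel=.08,guard=15),T.current_ee_pos(),T.current_wrist_force())
    print(T.current_opening(),T.current_t())
    im=vision.snapshot("side"); cv2.imwrite("pics/s2.png",cv2.resize(im[100:260,200:420],None,fx=3,fy=3)[:,:,::-1])
except r.PlanningError as e: print("ERR",e)
```

```text
[547.9, 190.0, 64.2, 60.3, 41.5]
[403.1, 52.8, 92.5, 37.8, -49.9]
stop False
0.04977214593402433 0.0 [0.55272324 0.19330873 0.04996646] [-0.97986355  0.49591708  0.3952517 ]
pull False [0.47296322 0.12589988 0.04999794] [-0.98965659  0.31124294 -0.00236193]
0.05024737982188263 6.2
```

View pics/s2.png

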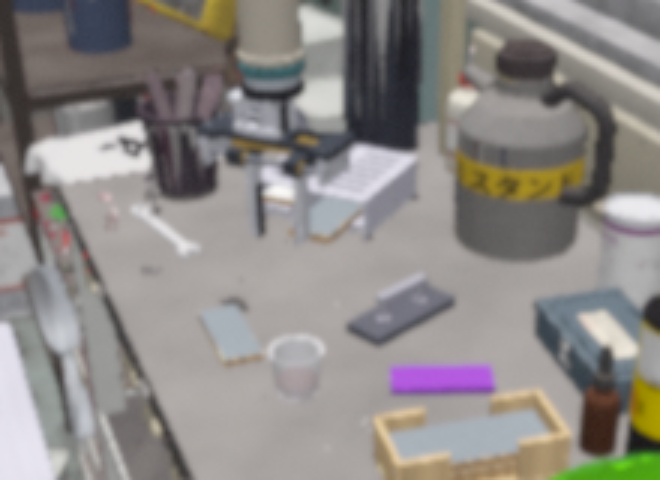

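The fingers closed to 50 mm with no force, so the grasp missed. The side picture shows the board still in the rack at (335,215) and the empty gripper in front of it. I need to find out why.

Run:
```python
from h import *
T=telemetry
print(r.nose_length)
im=vision.snapshot("wrist"); cv2.imwrite("pics/w3.png",np.hstack([cv2.imread("pics/w2.png")[:, :],im[:,:,::-1]])[:, :, :]); C=cal("wrist")
i=cv2.imread("pics/w3.png"); cv2.imwrite("pics/w3.png",cv2.resize(i,(800,250)) if 0 else np.vstack([cv2.resize(i[:,:640],(480,300)),cv2.resize(i[:,640:],(480,300))]))
for d in models.regions_of("board","wrist")[:2]: print(d["score"],rect(d["pixels"],.036,C))
for d in models.mark_of("board","wrist")[:3]: print(d)
```

```text
0.025
0.84 [396.3, 47.2, 89.1, 25.0, -49.9]
0.7 [545.3, 188.3, 61.0, 60.3, 40.5]
{'at': [0.3765, 0.0168, -0.0015], 'score': 0.82}
```

View pics/w3.png

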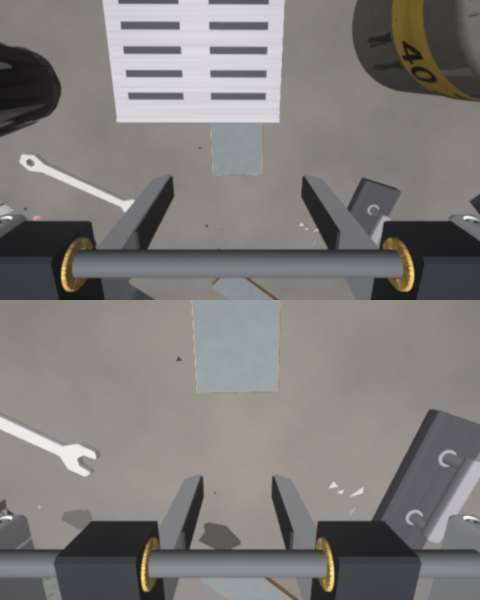

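The board is still in the rack and square to the gripper. Either the pads don't reach the fingertips or the grip slid off the board's top edge. I'll locate the board's end, then retry, closing gradually deeper.

Run:
```python
from h import *
T=telemetry
a=np.radians(40.1); u=np.array([np.cos(a),np.sin(a),0]); n=np.array([-u[1],u[0],0]); f=np.array([.5746,.2108,0])+n*.0007
C=cal("wrist")
e=back([[262,123],[316,123],[371,123]],.036,C)-f; print("end along/lat",(e@u).round(4),(e@n).round(4))
# finger tip projection check
k,M,p=C; tcp=np.array(T.current_ee_pos())
for s in (.025,-.025):
    for z in (.025,.006):
        d=(tcp+n*s-[0,0,z]-p)@M; print(s,z,(d[:2]/d[2]*k["fx"]+[k["cx"],k["cy"]]).round(0))
end=(e@u)[1]
gripper_to(.094)
g=f+u*(end+.036)+n*np.mean((e@n)[[0,2]]); print("grip along",end+.036,np.mean((e@n)[[0,2]]))
r.move_l((tcp*[1,1,0]+[0,0,.08]).tolist(),vel=.15); r.move_l((g+[0,0,.08]).tolist(),vel=.15)
for z in (.050,.047,.044,.041,.038,.035):
    print(z, r.move_l((g+[0,0,z]).tolist(),vel=.1,guard=8))
    gripper_to(.056,20)
    print(T.current_opening(),T.current_finger_force(),T.current_wrist_force().round(1) if hasattr(T.current_wrist_force(),'round') else 0)
    if T.current_opening()>.0575 or T.current_finger_force()>5: break
    gripper_to(.080)
print(T.current_t())
```

```text
end along/lat [-0.0671 -0.0671 -0.0671] [ 0.0302  0.0007 -0.0294]
0.025 0.025 [277. 228.]
0.025 0.006 [274. 240.]
-0.025 0.025 [357. 228.]
-0.025 0.006 [361. 240.]
grip along -0.031088098630423937 0.0004070526368808603
0.05 False
0.05612196946547351 0.0 [ 0.  -0.1 -0.7]
0.047 False
0.05560517817536041 0.0 [-1.   0.3 -0. ]
0.044 False
0.055911755228263485 0.0 [-0.3 -0.7 -0.1]
0.041 False
0.05626364165689255 0.0 [-0.3 -0.1 -0.2]
0.038 False
0.05596538776037468 0.0 [ 0.5 -0.5  0.7]
0.035 False
0.056018057498871454 0.0 [-0.3 -0.8 -0.2]
17.175
```

Run:
```python
from h import *
T=telemetry
print(T.current_opening(),T.current_ee_pos())
im=vision.snapshot("wrist"); cv2.imwrite("pics/w4.png",im[:,:,::-1]); C=cal("wrist")
im=vision.snapshot("scene"); cv2.imwrite("pics/w4b.png",cv2.resize(im[100:190,180:340],(800,450),interpolation=cv2.INTER_CUBIC)[:,:,::-1])
```

```text
0.0803621776712572 [0.55008388 0.19162836 0.03498908]
```

View pics/w4.png

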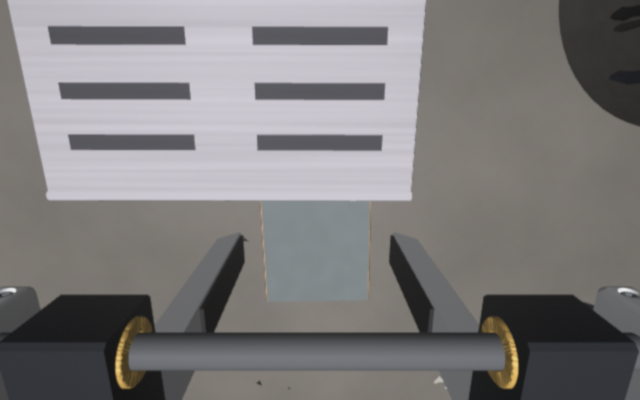

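View pics/w4b.png

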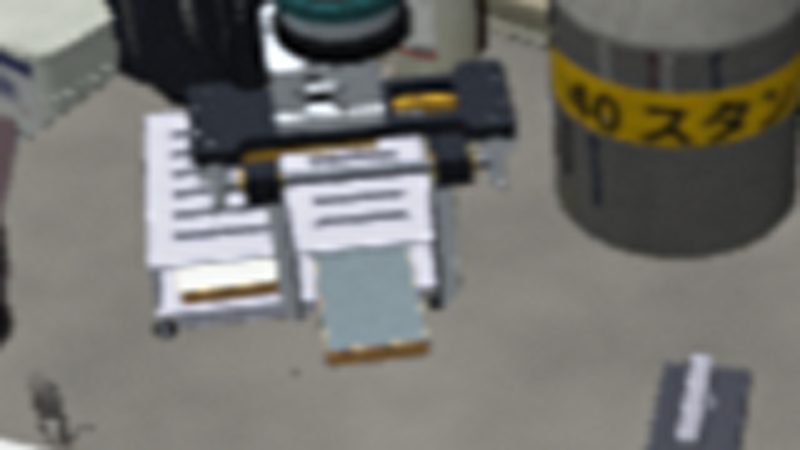

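The open fingers straddle the board: tips at (242,235) and (390,235), board from x = 265 to 370. They are in the right place, so closing should bite. I'll close further and look.

Run:
```python
from h import *
T=telemetry
t=T.current_t()
gripper_to(.050,20); print(T.current_t()-t,T.current_opening(),T.current_finger_force(),T.current_joint_efforts())
r.hold(.1); print(T.current_opening(),T.current_finger_force())
im=vision.snapshot("wrist"); s=vision.snapshot("scene")
cv2.imwrite("pics/w5.png",np.vstack([im[130:400,100:540],cv2.resize(s[100:190,180:340],(440,247),interpolation=cv2.INTER_CUBIC)])[:,:,::-1])
```

```text
0.6500000000000021 0.05010372630923616 0.0 [ 3.79567678e-05 -4.42888820e+01 -1.90626097e+01  4.08120803e-02
 -5.78615593e-02  6.63728528e-06]
0.05025910579429405 0.0
```

View pics/w5.png

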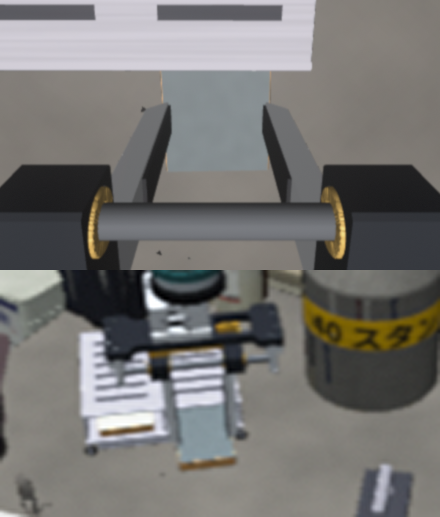

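The closed tips lie over the board: tips at x = 171 and 263 in the crop, board edges at 162 and 271. The tip spacing and image row also put the real fingertips roughly 35 mm higher than `nose_length` says. I'll find the true tip height with a guarded descent, fingers open, beside the board.

Run:
```python
from h import *
T=telemetry
gripper_to(.094)
p=np.array(T.current_ee_pos()); k,M,c=cal("wrist"); print(p,c-p)
print("hit",r.move_l([p[0],p[1],-.025],vel=.04,guard=6), T.current_ee_pos(),T.current_wrist_force())
p=np.array(T.current_ee_pos()); r.move_l([p[0],p[1],p[2]+.002],vel=.04)
gripper_to(.050,20); print(T.current_opening(),T.current_finger_force(),T.current_t(),T.current_ee_pos())
```

```text
[0.55009306 0.19161154 0.03497452] [0.06023249 0.05142734 0.18337852]
hit True [ 0.54989361  0.19158811 -0.00382108] [-1.32100004  0.01358717  6.28398797]
0.06005688121749538 19.94457185268402 20.7917 [ 0.54984252  0.19159245 -0.00189401]
```

The bench stops the fingers at TCP z ≈ -0.004, so the real fingertips sit at about the TCP height, some 28 mm short of the stated length. The pads do hold the board (60.06 mm, 20 N). I'll regrip with the tips level with the board's underside, then draw it out and lay it down.

```bash
echo 'TIP0=-.0035  # TCP z with fingertips on the bench' >> h.py
python3 - <<'E'
from h import *
T=telemetry
a=np.radians(40.1); u=np.array([np.cos(a),np.sin(a),0])
p=np.array(T.current_ee_pos())
gripper_to(.072)
r.move_l([p[0],p[1],TIP0+.0245],vel=.06)
gripper_to(.050,30); o=T.current_opening(); print(o,T.current_finger_force())
if o>.058:
    p=np.array(T.current_ee_pos())
    print("pull",r.move_l((p-u*.108).tolist(),vel=.1,guard=15),T.current_opening(),T.current_finger_force(),T.current_wrist_force())
    p=np.array(T.current_ee_pos())
    print("down",r.move_l([p[0],p[1],TIP0-.003],vel=.03,guard=2.5),T.current_ee_pos(),T.current_wrist_force(),T.current_opening())
    im=vision.snapshot("wrist"); cv2.imwrite("pics/w6.png",im[:,:,::-1]); C=cal("wrist")
    for d in models.regions_of("board","wrist")[:2]: print(d["score"],rect(d["pixels"],.012,C))
print(T.current_t())
E
```

```text
0.0597877365760806 29.953398406505585
pull False 0.05984973162011505 29.953738152980804 [ 0.15325887 -0.27505029 -1.25389269]
down True [ 0.46738023  0.12214592 -0.0035114 ] [ 0.66260961 -0.02277524  2.51102543] 0.05996251053037411
0.73 [497.3, 148.8, 150.2, 60.9, 40.9]
0.67 [399.8, 73.4, 37.2, 17.9, -49.8]
24.1833
```

The board is drawn out and lying on the bench (150.2 × 60.9 mm at 41°). Now I'll let go, measure the box and the weight from above, and go back for the board.

Run:
```python
from h import *
T=telemetry
p=np.array(T.current_ee_pos())
gripper_to(.090)
r.move_l([p[0],p[1],.08],vel=.2)
im=vision.snapshot("wrist"); C=cal("wrist")
for d in models.regions_of("board","wrist")[:2]: print("board",d["score"],rect(d["pixels"],.012,C))
q=T.current_tool_rot()
r.move_to([.44,-.30,.24],q)
im=vision.snapshot("wrist"); C=cal("wrist")
for t,z in [("box",.05),("box",.0),("weight",.014),("weight",.046)]:
    for d in models.regions_of(t,"wrist")[:2]:
        print(t,round(d["score"],2),rect(d["pixels"],z,C))
        m=d["pixels"].astype(np.uint8); cs,_=cv2.findContours(m,0,2); cv2.drawContours(im,cs,-1,(255,0,0),1)
cv2.imwrite("pics/w7.png",im[:,:,::-1]); np.save("w7.npy",im)
for t in ("box","weight"):
    for d in models.mark_of(t,"wrist")[:2]: print(t,d)
import pickle; pickle.dump(C,open("C7.pkl","wb"))
print(T.current_t())
```

```text
board 0.86 [366.9, -9.9, 71.5, 32.0, -49.7]
board 0.56 [496.9, 148.9, 149.1, 59.8, 41.0]
box 0.85 [514.2, -294.3, 168.6, 79.8, -7.5]
box 0.85 [515.8, -300.7, 191.2, 90.5, -7.5]
box {'at': [0.5143, -0.2948, 0.0024], 'score': 0.62}
27.5167
```

View pics/w7.png

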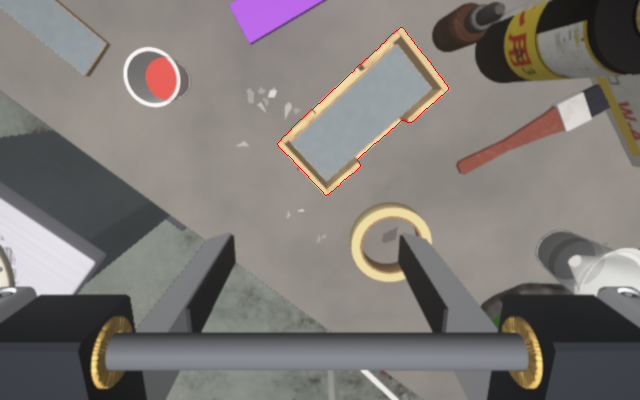

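Box contour is clean, with corners at (401,28), (447,88), (326,194) and (279,143): 168.6 × 79.8 mm, matching the true 168 × 78, at -7.5°. I'll take one more box measurement, look at the weight on the way, then grip the board by its middle.

Run:
```python
from h import *
T=telemetry
q=T.current_tool_rot()
r.move_l([.455,-.345,.22],vel=.2)
im=vision.snapshot("wrist"); C=cal("wrist")
for d in models.regions_of("box","wrist")[:1]: print("box",round(d["score"],2),rect(d["pixels"],.05,C))
for w in (-97.5,82.5):
    j=inverse_kinematics([.514,-.294,.1],down(np.radians(w))); print(w,None if j is None else np.round(j,2))
r.move_to([.49,-.07,.22],q)
im=vision.snapshot("wrist"); C=cal("wrist"); cv2.imwrite("pics/w8.png",im[:,:,::-1])
for d in models.regions_of("weight","wrist")[:2]: print("weight",round(d["score"],2),rect(d["pixels"],.014,C),rect(d["pixels"],.0,C))
for d in models.mark_of("weight","wrist")[:2]: print(d)
a=np.radians(41.0); q=down(a-np.pi/2); g=np.array([.497,.1489,0])
r.move_to((g+[0,0,.06]).tolist(),q)
print("hit",r.move_l((g+[0,0,TIP0+.0015]).tolist(),vel=.08,guard=5))
gripper_to(.05,30); print(T.current_opening(),T.current_finger_force(),T.current_ee_pos())
p=np.array(T.current_ee_pos()); r.move_l([p[0],p[1],.09],vel=.15)
p=np.array(T.current_ee_pos())
im=vision.snapshot("wrist"); C=cal("wrist"); cv2.imwrite("pics/w9.png",im[:,:,::-1])
u=np.array([np.cos(a),np.sin(a)]); n=np.array([-u[1],u[0]])
for d in models.regions_of("board","wrist")[:3]:
    v,c=np.nonzero(d["pixels"])
    X=back(np.c_[c,v],.09-TIP0-.0015+.012,C)[:,:2]-p[:2]
    al,la=X@u,X@n; s=al>.03
    print(d["score"],"ends",np.percentile(al,[.2,99.8]).round(4), "lat",np.percentile(la[s],[1,99]).round(4) if s.any() else 0)
print(T.current_opening(),T.current_wrist_force(),T.current_t())
```

```text
box 0.66 [514.6, -294.6, 169.3, 79.5, -7.4]
-97.5 [-0.64  0.37  1.62 -0.    1.15  1.06]
82.5 [-0.64  0.37  1.62 -0.    1.15 -2.08]
weight 0.7 [568.4, -18.7, 129.8, 52.7, 22.1] [569.0, -18.7, 134.5, 54.6, 22.1]
{'at': [0.5707, -0.0202, 0.0015], 'score': 0.58}
hit False
0.05952642395991424 29.999756813049316 [ 0.49719682  0.14891215 -0.00178378]
0.9 ends [-0.0925 -0.0731] lat 0
0.74 ends [-0.0731  0.0747] lat [-0.0286  0.0295]
0.05958333652608702 [-0.20612005  0.23882339 -0.78259827] 32.6667
```

Run:
```python
from h import *
T=telemetry
a=np.radians(-7.45); u=np.array([np.cos(a),np.sin(a),0]); q=down(a-np.pi/2)
b=np.array([.5144,-.2944,0]); g=b-u*.0008
p=T.current_ee_pos(); r.move_l([p[0],p[1],.15],vel=.25)
r.move_to((g+[0,0,.15]).tolist(),q)
im=vision.snapshot("wrist"); 
r.move_l((g+[0,0,TIP0+.062]).tolist(),vel=.15); r.hold(.15)
im=vision.snapshot("wrist"); cv2.imwrite("pics/w10.png",im[:,:,::-1])
hit=r.move_l((g+[0,0,TIP0+.010]).tolist(),vel=.03,guard=2.5)
p=np.array(T.current_ee_pos()); print("hit",hit,"board bottom ~",p[2]-TIP0-.0017,p,T.current_wrist_force(),T.current_torque(),T.current_opening(),T.current_t())
im=vision.snapshot("wrist"); s=vision.snapshot("scene")
cv2.imwrite("pics/w11.png",np.vstack([im[0:330,60:580],cv2.resize(s[190:270,350:455],(520,270),interpolation=cv2.INTER_CUBIC)])[:,:,::-1])
```

```text
hit True board bottom ~ 0.033057711955492085 [ 0.51348774 -0.29420865  0.03125771] [ 0.9128074  -0.17363643  1.9312166 ] [0.07188918 0.03163655 0.02776747] 0.05952031051088123 36.6667
```

The contact puts the board's underside at 33 mm. That's inside the 14–34 mm range and well below the wall top, so the board is resting on the pile. Next I'll release it, take the weight by its bar and set it down under guard.

Run:
```python
from h import *
T=telemetry
p=np.array(T.current_ee_pos())
gripper_to(.074); r.move_l([p[0],p[1],.13],vel=.2)
im=vision.snapshot("wrist"); C=cal("wrist")
for d in models.regions_of("board","wrist")[:3]: print("board",round(d["score"],2),rect(d["pixels"],.045,C))
w=np.radians(22.1); g=np.array([.5688,-.019,0]); q=down(w-np.pi/2)
r.move_to((g+[0,0,.12]).tolist(),q); gripper_to(.045)
im=vision.snapshot("wrist"); C=cal("wrist"); 
for d in models.regions_of("weight","wrist")[:1]: print("weight",round(d["score"],2),rect(d["pixels"],.014,C))
print("hit",r.move_l((g+[0,0,TIP0+.021]).tolist(),vel=.1,guard=6))
gripper_to(.008,55); o=T.current_opening(); print(o,T.current_finger_force())
p=np.array(T.current_ee_pos())
if .010<o<.016:
    f0=np.array(T.current_wrist_force()); print("lift",r.move_l([p[0],p[1],.15],vel=.15)); r.hold(.1)
    print(np.array(T.current_wrist_force())-f0,T.current_torque(),T.current_opening())
print(T.current_t())
```

```text
board 0.79 [557.1, -175.3, 96.8, 40.5, -21.5]
board 0.61 [513.5, -294.2, 149.9, 61.2, -7.6]
weight 0.58 [569.0, -17.9, 131.3, 53.2, 22.1]
hit False
0.011684004726002105 54.999398589134216
lift False
[-7.57334953e-03 -1.10784721e+00 -9.70753831e+00] [0.00934865 0.06132222 0.01013153] 0.011760842459361893
42.725
```

Run:
```python
from h import *
T=telemetry
a=np.radians(-7.5); q=down(a-np.pi/2); g=np.array([.5142,-.2943,0]); H=TIP0+.021
r.move_to((g+[0,0,.15]).tolist(),q)
r.move_l((g+[0,0,H+.058]).tolist(),vel=.15); r.hold(.2)
hit=r.move_l((g+[0,0,H+.036]).tolist(),vel=.02,guard=3)
p=np.array(T.current_ee_pos()); print("hit",hit,"bottom",p[2]-H,T.current_wrist_force(),T.current_torque(),T.current_opening(),T.current_t())
if hit and .041<p[2]-H<.049:
    gripper_to(.045); r.move_l([p[0],p[1],.16],vel=.15)
    r.move_l([.45,-.28,.2],vel=.2)
    im=vision.snapshot("wrist"); C=cal("wrist")
    for d in models.regions_of("weight","wrist")[:1]: print("weight",round(d["score"],2),rect(d["pixels"],.059,C))
    s=vision.snapshot("scene")
    cv2.imwrite("pics/fin.png",np.vstack([im[0:300,60:580],cv2.resize(s[190:270,350:455],(520,290),interpolation=cv2.INTER_CUBIC)])[:,:,::-1])
print(T.current_t())
```

```text
hit True bottom 0.04561985730446112 [0.20656679 0.68570392 6.9861406 ] [0.0537254  0.07690448 0.00277458] 0.011617517455543675 45.3417
weight 0.94 [513.8, -294.4, 129.6, 51.7, -7.4]
47.5333
```

View pics/fin.png

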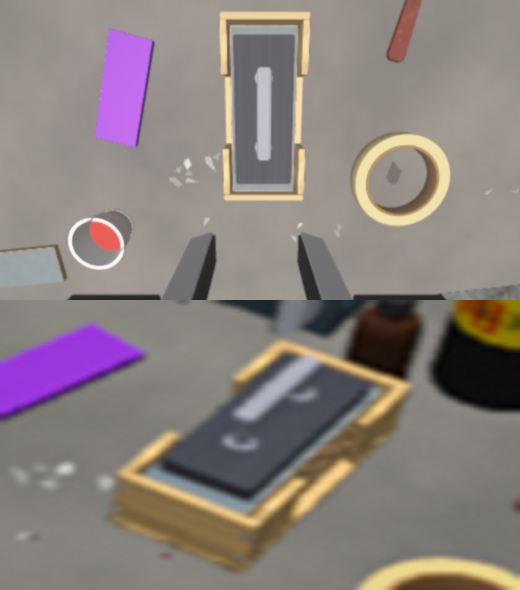

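The picture shows the weight centred lengthwise on the board inside the box, with its bar running from (263,70) to (263,158). The bystanders in view (cup, tape roll, brush, purple board) look untouched. I'll hand it in.

```bash
python3 -c "
from plant import r
print(r.sign_off())"
```

```text
the job is handed in; nothing more can be done
None
```

The job is handed in, at about 47.5 s of the 61 s allowed: the board lies on the pile in the box with the weight centred lengthwise on it, and neither was dropped. The first grasps at the rack missed because the real fingertips are about 28 mm shorter than `r.nose_length` says.

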